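# Switch on the guarded lamp supply

## Robot

A 6-joint arm with a two-finger parallel gripper is mounted at the origin on the work surface. World frame = base frame: x ahead of the robot, y to its left, z up, the work surface at z = 0. Lengths are in m, angles in rad, forces in N, time in s.
With the tool pointing down it reaches from about 0.4 to 0.825 m from the base axis. Payload 7 kg.
Tool frame: the origin (TCP) lies on the centre line of the jaws, within the pads' length; the fingertips stand r.tcp_to_tips ahead of it and the grasp point (between the pads) is the TCP (r.tcp_to_tips is the distance from the TCP to the fingertips, in m); z points along the fingers, y is the line along which they close (so a half turn about z gives the same grasp; the last joint's range is limited). The gripper opens to 85 mm and grips with 20 to 120 N. Pads are 22 mm wide; open, the fingers measure 114 mm over their backs; the gripper's body (76 mm by 85 mm) begins 54 mm behind the grasp point. The pads swing forward as they close: fully open they stand 13 mm farther back than shut.
Start: joints at [-0.894, 0.359, 0.012, 0, -1.224, -0.288], TCP at [0.256, -0.625, 0.25] pointing down, gripper open.
Joint ranges: [-3.07, 3.07], [-1.43, 2.12], [-1.02, 1.25], [-3.03, 1.67], [-3.05, -0], [-3.03, 3.03]. Speed limits (rad/s): [2.39, 2.39, 3.01, 3.14, 3.14, 3.14].

## Interface

Orientations are given as a unit quaternion [w, x, y, z].
In Python, from cell import status, camera, ticket, r gives the robot as it stands.
- The arm moves only by the tool send_rows, never from a script. Its argument "steps" is one flat list of numbers, 7 for each row, row after row: the shift along the world's x, y, z in mm, then the turn, a rotation vector about the world's x, y, z in degrees, then the closure, from 0 (fully open) to 1 (shut). In form: [dx, dy, dz, rx, ry, rz, fingers, dx, dy, dz, rx, ry, rz, fingers, ...]. A call has 1 to 8 rows; each row is the pose to reach, as a shift and turn from the pose commanded when the call began; what a row does not reach only later rows make up. A row lasts 1/8 s, in which the tool goes at most 62.5 mm and 10.7 degrees, less where a joint would pass 70% of its speed; a pose out of reach is approached as far as the arm can. A call with a gripper value outside its range is refused whole. The fingers move at their own pace and stop on an object; "force" is the grip in N (left out, the last holds). Time passes only in rows, so rows that repeat a pose let the fingers close. It gives the time, the measured TCP pose, the force, the opening and the grip force at its end, in the units of the state.
- status.observe(): the state, without advancing time (a new reading comes with each control period).
- camera(name): name is "scene" or "top"; returns a dict with "color" (400x640x3 uint8, red, green, blue), "K" (3x3 intrinsics, pixels), "extrinsics" (4x4, takes a point from camera to world coordinates). Camera axes: x right, y up, looking along -z (the intrinsics and any distortion apply to the point x, -y, -z); pixel columns grow to the right and rows downward; lengths in m; the calibration is good to about 2 mm. A picture is of the moment at which its call begins. There is no depth.
- ticket.close_job(): hands the job in; it is judged then, once.
The state is a dict: "t": time; "qpos": joint angles; "dq": joint speeds; "joint_torque": joint torques, N m; "ee_pos": TCP position; "eef_rot": TCP orientation; "force": force on the tool from outside, world axes, zero at the start; "moment": the same for the moment, N m; "gripper_width": finger opening in m; "grip_force": force on a finger pad.
Only numpy, scipy, OpenCV 4.12 (cv2) and the standard library are available. Lean on these libraries where they do the work, as an engineer would, in place of code of your own. Each camera call takes 0.05 s, during which the arm holds its last target. There are 200 camera calls.

## Task

Two grey supply boxes stand on the lab bench, each with a guarded toggle switch on top. On the box with the finned heat sink, tip the hinged guard up and back with a fingertip, push the toggle beneath all the way over to on (toward the guard's hinge), then tip the guard forward again so that it drops fully shut. Pick nothing up, leave the switch and guard of the box with the round meter alone, and leave the loose dishes, vial, jar and tip box around them where they stand.

Things in the scene. Friction and masses are not known exactly. Their poses are not given: they have to be found in the camera images.
- lamp_unit: The box to work on: fixed, grey, 220 (its x) x 150 (y) x 70 mm high, told by the finned aluminium heat sink on top (100 x 44 mm, 26 mm high, at x +30, y +45 mm). Origin: centre of the underside, on the bench; z up; its -x end (vent slits) faces roughly to the robot, yaw up to 0.3 rad. May be left or right of the other box. The guarded switch is on the top panel (z 70 mm) along y = -35 mm.
- lamp_guard (a joint): Angle of the black guard over the lamp box's toggle: 0 shut, growing as its front (-x) end is tipped up and back over the hinge; 1.75 rad fully back at its stop. About 50 g, nearly free hinge, no spring: left below about 0.9 rad it falls shut, left above about 1.1 rad it falls back and stays open.
- lamp_lip (a point): Middle of the front edge of the guard's finger lip, mid-thickness; moves with the guard. Shut, it is 76 mm ahead (-x) of the hinge and 34.5 mm above it. The guard is a hood 36 mm wide (y), closed at sides and front, open beneath: front wall 62 mm ahead of the hinge, down to hinge height; flat roof 3 mm thick, top 36 mm above the hinge, running 14 mm past the front wall as the lip.
- lamp_hinge (a point): Middle of the guard's hinge axis on the lamp box; the axis runs along the box's y. Fixed to the box at x +10, y -35, z +78 mm (8 mm above the top panel).
- lamp_toggle (a joint): Angle of the steel bat toggle under the lamp box's guard: near 0 off (leaning 0.45 rad toward the box's -x end, away from the hinge), 0.9 rad fully on (leaning 0.45 rad toward the guard's hinge, +x). No spring: it stays where it is left; moving it takes about 1.2 N at its tip. Pivot at box x -20, y -35, z +78 mm.
- lamp_tip (a point): Centre of the 10 mm ball at the end of the lamp box's toggle bat, 26 mm from the pivot; the bat is 7 mm thick; it moves with the toggle.
- meter_unit: The other supply box, to be left alone: same size, axes and guarded switch, but with a round dial meter (48 mm across, 21 mm high) in place of the heat sink. Fixed to the bench.
- meter_guard (a joint): Angle of the guard on the meter box, same sense; stays shut (0).
- meter_tip (a point): Tip of the toggle on the meter box; stays where it is.
- lamp_dish: Loose petri dish 55 mm across, 15 mm high, lying on the lamp box's top near its front (-x), +y corner. Origin at the centre of its underside.
- meter_dish: The same kind of petri dish on the meter box. Origin at the centre of its underside.
- dish_stack: Loose stack of three petri dishes, 90 mm across, 45 mm high, on the bench behind the boxes, right of the jar. Origin at the centre of its underside.
- tall_stack: Loose stack of six petri dishes, 90 mm across, 90 mm high, at the left of the boxes. Origin at the centre of its underside.
- vial: Loose amber vial 24 mm across, 50 mm high, standing between the boxes. Origin at the centre of its underside.
- jar: Loose glass jar 44 mm across, 75 mm high, standing behind the boxes. Origin at the centre of its underside.
- tip_box: Loose grey box of pipette tips 85 x 125 mm, 65 mm high, at the right of the boxes. Origin at the centre of its underside.

How it is judged:
On the way, in this order (a step that is already met when the one before it is completed fails the run):
1. the lamp box's guard is tipped up with its toggle still off (value of joint lamp_guard above 0.8 rad and value of joint lamp_toggle below 0.3 rad), for 0.1 s.
2. the toggle is pushed fully on under the raised guard (value of joint lamp_toggle above 0.75 rad and value of joint lamp_guard above 0.3 rad), for 0.1 s.
3. the guard is shut again with the toggle on (value of joint lamp_guard below 0.06 rad and value of joint lamp_toggle above 0.75 rad), for 0.2 s.
At the end, for the whole second after the job is handed in: The lamp box's toggle is on (above 0.75 of 0.9 rad), its guard is shut (below 0.06 rad) and at rest; the meter box's guard is shut and its toggle within 4 mm of its start; every loose dish, jar and box is within 20 mm of where it stood (all of step 3 and velocity of joint lamp_guard between -0.1 and 0.1 rad/s and value of joint meter_guard below 0.06 rad and distance of meter_tip from where it was at the start of the episode below 0.004 m and distance of each of lamp_dish, meter_dish, dish_stack, tall_stack, vial, jar, tip_box from where it was at the start of the episode below 0.02 m); the robot touches nothing.
It fails at once if the meter box's guard is lifted (value of joint meter_guard above 0.3 rad).
It fails at once if the meter box's toggle is moved (distance of meter_tip from where it was at the start of the episode above 0.006 m).
It fails at once if a loose dish, jar or box is picked up, knocked or pushed away (distance of any of lamp_dish, meter_dish, dish_stack, tall_stack, vial, jar, tip_box from where it was at the start of the episode above 0.03 m).
It also fails if it takes over 54 s, if anything falls off the work surface, if the arm or the gripper's body presses on something with over 40 N, if the wrist force passes 120 N, or if a joint passes its speed limit or range.

## Working session

There is one attempt and no reset: what is moved stays moved. The work goes in short steps, Python scripts to look and compute and a tool call to move; the robot and the scene stay as the last step left them, time stands still between calls to the robot, and variables do not carry over. Pictures are saved under pics/ and viewed, at most 10 in all, crops included, and the job is handed in when it is done.

Besides the shell and the picture viewer there is one more tool, called after "Emit:" as name(argument=value, ...) on one line, values as JSON. send_rows: Moves the arm, as the interface text tells. Its arguments: {"type":"object","properties":{"steps":{"type":"array"},"force":{"type":"number"}},"required":["steps"]}

```bash
mkdir -p pics; python3 - <<'E'
from cell import status, camera, r
import cv2,numpy as np
for n in("scene","top"):
    c=camera(n); cv2.imwrite(f"pics/{n}0.png",c["color"][...,::-1]); print(n,c["K"],c["extrinsics"].round(4), [k for k in c])
s=status.observe(); print(s, r.tcp_to_tips)
E
```

```text
scene [[513.17506681   0.         317.26179394]
 [  0.         513.17506681 193.15766664]
 [  0.           0.           1.        ]] [[ 0.3618 -0.6395  0.6784  1.4691]
 [ 0.9321  0.2365 -0.2742 -0.3701]
 [ 0.0149  0.7315  0.6816  0.9559]
 [ 0.      0.      0.      1.    ]] ['color', 'K', 'extrinsics']
top [[471.53524625   0.         319.14358351]
 [  0.         471.53524625 188.24992622]
 [  0.           0.           1.        ]] [[-0.0053  0.9923 -0.124   0.4661]
 [-0.9998 -0.0074 -0.0165 -0.0227]
 [-0.0173  0.1238  0.9922  1.3886]
 [ 0.      0.      0.      1.    ]] ['color', 'K', 'extrinsics']
{'t': 0.1, 'qpos': array([-8.93933616e-01,  3.59337659e-01,  1.11534521e-02, -3.14679375e-04,
       -1.22410488e+00, -2.88125313e-01]), 'dq': array([ 4.17355121e-05, -2.27179322e-03,  3.13673204e-03,  2.20917582e-03,
        2.15336971e-03,  8.70094641e-04]), 'joint_torque': array([-1.17289695e-03, -5.84765196e+01,  2.94109833e+01,  6.95455536e+00,
       -3.09812691e-03, -1.44292096e-05]), 'ee_pos': array([ 0.25568092, -0.6242656 ,  0.24944305]), 'eef_rot': array([-2.15263336e-04, -1.93094540e-01,  9.81179861e-01,  7.29816155e-04]), 'force': array([-0.39650048, -0.04661506, -0.21680336]), 'moment': array([-0.01620806,  0.01349882, -0.0473349 ]), 'grip_force': 0.0, 'gripper_width': 0.08543819069324368} 0.019
```

View pics/scene0.png

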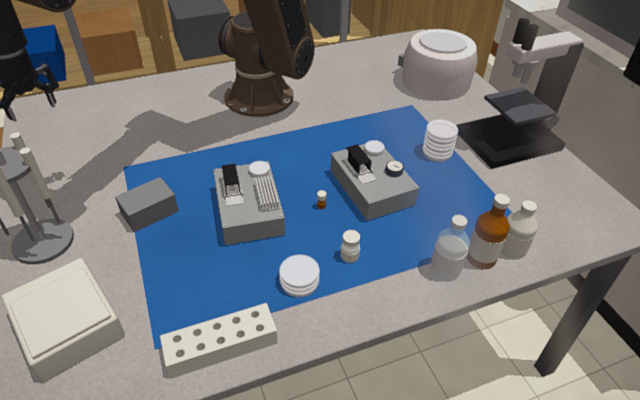

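View pics/top0.png

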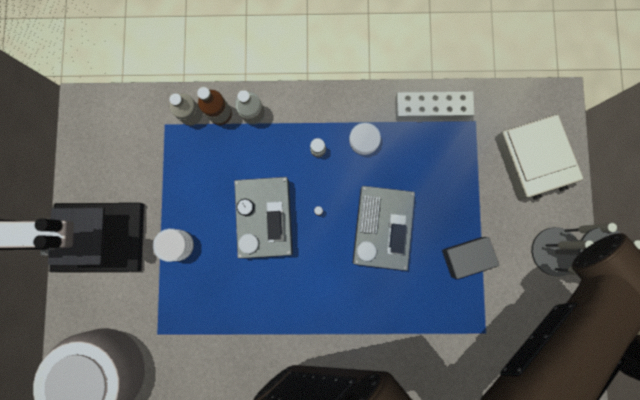

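The scene picture shows the lamp box (fins) at about (248,200), and the top picture shows it at about (384,228), right of the meter box. I'll enlarge both views.

```bash
python3 - <<'E'
import cv2,numpy as np
a=cv2.imread("pics/top0.png")[175:285,340:430]; b=cv2.imread("pics/scene0.png")[150:250,200:300]
cv2.imwrite("pics/c1.png",np.hstack([cv2.resize(a,(450,550),interpolation=cv2.INTER_CUBIC)]))
cv2.imwrite("pics/c2.png",cv2.resize(b,(600,600),interpolation=cv2.INTER_CUBIC))
E
```

```text
(no output)
```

View pics/c1.png

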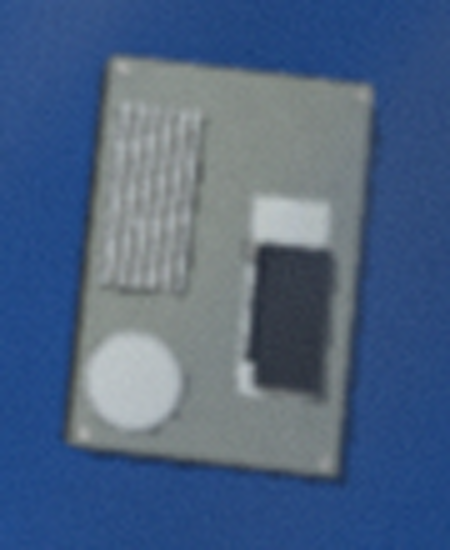

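View pics/c2.png

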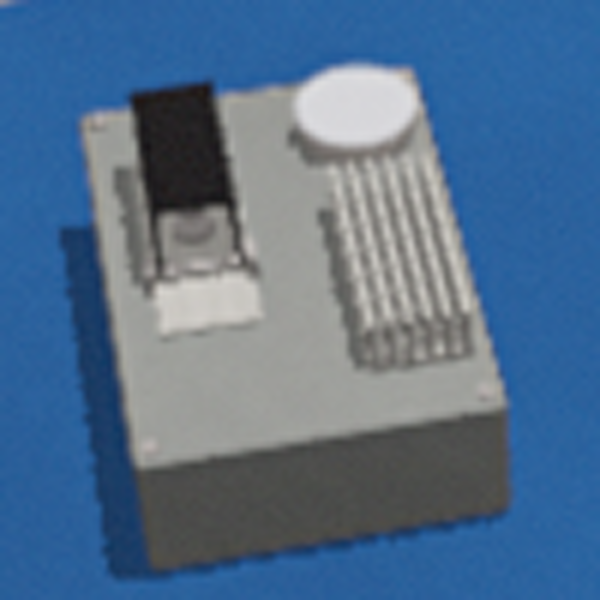

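Top crop: panel corners at (108,57), (372,88), (340,478) and (68,440). Scene crop: corners at (140,466), (508,405), (83,113) and (412,68). The guard is shut in both. I'll fit the box pose from these.

```bash
cat > h.py <<'E'
import numpy as np
from scipy.optimize import least_squares
def proj(c,P):
    E=c["extrinsics"]; p=(np.asarray(P)-E[:3,3])@E[:3,:3]; p=p*[1,-1,-1]
    q=p@c["K"].T; return q[:,:2]/q[:,2:]
def w(pose,B):
    x,y,a=pose; B=np.atleast_2d(B); R=np.array([[np.cos(a),-np.sin(a),0],[np.sin(a),np.cos(a),0],[0,0,1]])
    return B@R.T+[x,y,0]
E
python3 - <<'E'
from h import *; from cell import camera,status
T=camera("top");S=camera("scene")
C=np.array([[.11,.075,.07],[.11,-.075,.07],[-.11,-.075,.07],[-.11,.075,.07]])
t=np.array([[108,57],[372,88],[340,478],[68,440]])/5+[340,175]-.4
s=np.array([[508,405],[140,466],[83,113],[412,68]])/6+[200,150]-.42
for ut,us in((1,1),(1,0),(0,1)):
    f=lambda p:np.r_[ut*(proj(T,w(p,C))-t).ravel(),us*(proj(S,w(p,C))-s).ravel()]
    o=least_squares(f,[.5,-.15,0]); print(o.x.round(4),np.abs(o.fun).max().round(2))
    if ut and us:
        p=o.x; print(f(p).round(1))
        for n,b in dict(hinge=[.01,-.035,.078],lip=[-.066,-.035,.1125],tip_off=[-.02-.0113,-.035,.078+.0234],tip_on=[-.02+.0113,-.035,.1014],dish=[-.075,.035,.07]).items():
            W=w(p,b); print(n,W.round(4),(proj(T,W)-[340,175])*5+2,(proj(S,W)-[200,150])*6+2.5)
E
```

```text
[ 0.5201 -0.1793 -0.1225] 1.16
[-0.3 -0.7  0.1 -0.9 -0.9  0.1 -0.8  1.2  0.2 -0.1 -1.   0.3 -0.9  0.2
 -0.  -0.4]
hinge [[ 0.5257 -0.2153  0.078 ]] [[286.11928744 252.00275648]] [[200.99800695 267.26650695]]
lip [[ 0.4503 -0.206   0.1125]] [[281.76272507 390.39602067]] [[170.07689644  89.41242156]]
tip_off [[ 0.4848 -0.2102  0.1014]] [[285.03617105 325.91249338]] [[182.90149779 161.26697073]]
tip_on [[ 0.5072 -0.213   0.1014]] [[289.08005983 284.29839443]] [[189.71108758 196.14420478]]
dish [[ 0.4499 -0.1354  0.07  ]] [[142.80982321 390.8384683 ]] [[336.4739702  127.61851071]]
[ 0.5199 -0.1807 -0.1214] 1.29
[ 0.5203 -0.1782 -0.1245] 0.62
```

```bash
cat >> h.py <<'E'
from scipy.spatial.transform import Rotation as Ro
POSE=np.array([.5201,-.1793,-.1225])
UX,UY=w([0,0,POSE[2]],[[1,0,0],[0,1,0]])
def tcp(C,tilt,half=.011,tips=.019):   # C: front corner of tip in box frame; tilt deg
    t=np.radians(tilt); z=np.array([0,0,1.])
    a=np.sin(t)*UX-np.cos(t)*z; n=np.cos(t)*UX+np.sin(t)*z
    R=np.column_stack([np.cross(UY,a),UY,a])
    return w(POSE,C)[0]-tips*a-half*n, Ro.from_matrix(R)
def rel(s,C,tilt):
    p,R=tcp(C,tilt); q=np.asarray(s["eef_rot"]); R0=Ro.from_quat(q[[1,2,3,0]])
    return ((p-s["ee_pos"])*1e3).round(1),np.degrees((R*R0.inv()).as_rotvec()).round(1)
E
python3 - <<'E'
from h import *; from cell import status
s=status.observe()
print(rel(s,[-.11,-.035,.2],0)); print(rel(s,[-.11,-.035,.2],25))
E
```

```text
(array([140. , 425.1, -30.7]), array([ -0.1,  -0. , -29.3]))
(array([133. , 426. , -37.2]), array([  3.3, -25.1, -28.8]))
```

Emit:
send_rows(steps=[17,53,0,0,0,-4,1,34,106,0,0,0,-8,1,51,159,0,1,-3,-14,1,68,212,0,1,-6,-18,1,85,265,0,2,-11,-22,1,101,318,-10,2,-17,-26,1,117,372,-20,3,-21,-28,1,133,426,-37,3.3,-25.1,-28.8,1])

```text
t: 1.2
ee_pos: [0.3852, -0.2126, 0.2182]
eef_rot: [0.209, 0.06, 0.976, -0.016]
force: [0.6, -0.7, 0.7]
gripper_width: -0.0001
grip_force: 0.0
```

```bash
python3 - <<'E'
from h import *; from cell import status
s=status.observe(); print(s["t"],s["qpos"].round(2),s["ee_pos"],s["gripper_width"])
print(rel(s,[-.11,-.035,.2],25)); print(rel(s,[-.11,-.035,.2],40)); print(rel(s,[-.09,-.035,.105],30))
E
```

```text
1.2 [-0.01 -0.26 -0.84  0.1  -0.57 -1.76] [ 0.38524287 -0.21263844  0.21821165] -8.915937835730391e-05
(array([ 3.5, 14.2, -5.6]), array([ 0.2, -0.9,  0.1]))
(array([  0.9,  14.6, -10.7]), array([ -1.6, -15.8,   0.1]))
(array([  22.4,   11.9, -102.3]), array([-0.4, -5.8,  0.1]))
```

Emit:
send_rows(steps=[0,0,0,0,0,0,1,6,-1,-30,0,0,0,1,13,-2,-60,0,0,0,1,20,-2,-98,0,0,0,1,20,-2,-98,0,0,0,1,20,-2,-98,0,0,0,1])

```text
t: 1.95
ee_pos: [0.4053, -0.217, 0.1206]
eef_rot: [0.206, 0.06, 0.977, -0.017]
force: [-0.9, 0.0, 0.5]
gripper_width: -0.0002
grip_force: 0.0
```

```bash
python3 - <<'E'
from h import *; from cell import status,camera
import cv2
s=status.observe(); print(s["t"],s["qpos"].round(2),s["ee_pos"],s["force"])
print(rel(s,[-.09,-.035,.102],25))
a=camera("top")["color"][180:280,340:440,::-1]; b=camera("scene")["color"][130:230,190:290,::-1]
cv2.imwrite("pics/d.png",np.hstack([cv2.resize(i,(400,400),interpolation=cv2.INTER_CUBIC) for i in(a,b)]))
E
```

```text
1.95 [-0.03 -0.05 -1.01  0.22 -0.2  -1.86] [ 0.40525258 -0.21702221  0.12055131] [-0.85502822  0.03217273  0.49201705]
(array([ 3.4, 16.2, -6. ]), array([ 0.3, -1.2,  0.1]))
```

View pics/d.png

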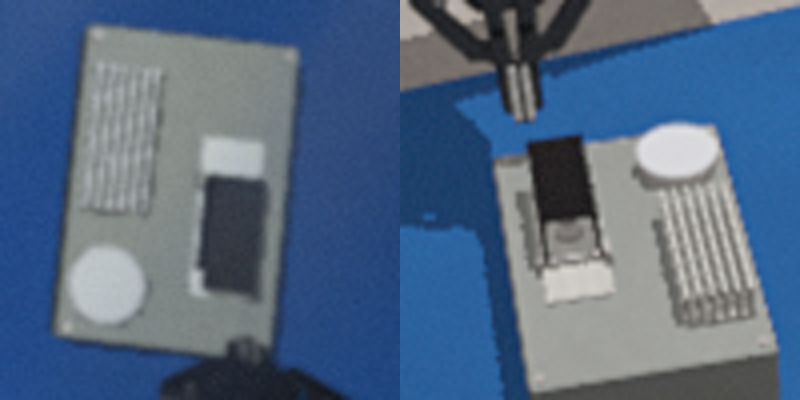

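The gripper stopped short: joint 3 is at its limit with this tilt. The top view has the fingers ahead of the guard and about 15 mm to the right. I'll use less tilt.

```bash
python3 - <<'E'
from h import *; from cell import status
s=status.observe(); print(rel(s,[-.085,-.035,.099],12))
E
```

```text
(array([11. , 14.8, -6. ]), array([ 1.9, 11.9,  0. ]))
```

Emit:
send_rows(steps=[5,8,3,1,6,0,1,11,14.8,0,1.9,11.9,0,1,11,14.8,-6,1.9,11.9,0,1,11,14.8,-6,1.9,11.9,0,1])

```text
t: 2.55
ee_pos: [0.4153, -0.2014, 0.1137]
eef_rot: [0.103, 0.061, 0.993, -0.006]
force: [-0.5, 0.1, -0.2]
gripper_width: -0.0002
grip_force: 0.0
```

```bash
python3 - <<'E'
from h import *; from cell import status,camera
import cv2
s=status.observe(); print(s["t"],s["qpos"].round(2),s["ee_pos"],s["force"])
print(rel(s,[-.085,-.035,.099],12))
for th in range(0,100,12):
    a=np.radians(16.8+th); print(th,rel(s,[.01-.076*np.cos(a),-.035,.078+.076*np.sin(a)],12))
T=camera("top");S=camera("scene")
tip=w(POSE,[-.096,-.035,.099]); print((proj(T,tip)-[340,180])*4,(proj(S,tip)-[190,130])*4+[400,0])
a=T["color"][180:280,340:440,::-1]; b=S["color"][130:230,190:290,::-1]
cv2.imwrite("pics/d2.png",np.hstack([cv2.resize(i,(400,400),interpolation=cv2.INTER_CUBIC) for i in(a,b)]))
E
```

```text
2.55 [-0.    0.05 -0.8   0.05 -0.52 -1.73] [ 0.41533488 -0.20135389  0.11366702] [-0.46042235  0.09767571 -0.19698354]
(array([ 1.5, -0.5,  1.6]), array([-0. , -0.1,  0. ]))
0 (array([23.6, -3.2,  2.6]), array([-0. , -0.1,  0. ]))
12 (array([29.7, -4. , 17.2]), array([-0. , -0.1,  0. ]))
24 (array([38.7, -5.1, 30.3]), array([-0. , -0.1,  0. ]))
36 (array([50.2, -6.5, 41.2]), array([-0. , -0.1,  0. ]))
48 (array([63.7, -8.2, 49.4]), array([-0. , -0.1,  0. ]))
60 (array([ 78.6, -10. ,  54.6]), array([-0. , -0.1,  0. ]))
72 (array([ 94.2, -11.9,  56.6]), array([-0. , -0.1,  0. ]))
84 (array([109.9, -13.8,  55.3]), array([-0. , -0.1,  0. ]))
96 (array([125. , -15.7,  50.7]), array([-0. , -0.1,  0. ]))
[[216.54645533 335.10927704]] [[548.29752233 125.17935257]]
```

View pics/d2.png

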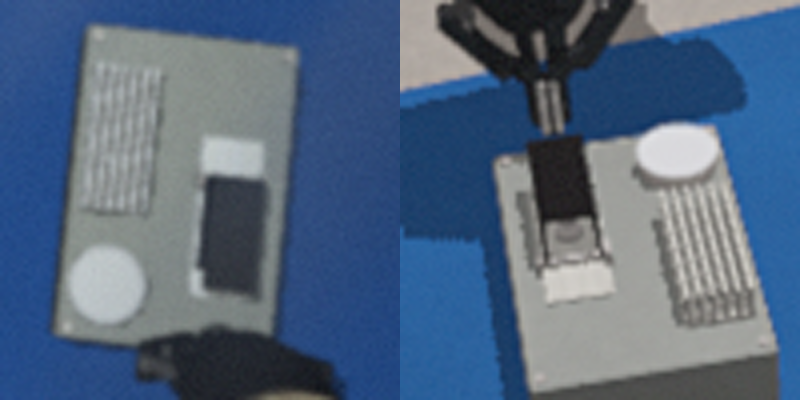

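Both views show the closed fingertips centred just ahead of the lip and below it, at scene (550,130). I'll sweep along the arc.

Emit:
send_rows(steps=[12,-2,1,0,0,0,1,23.6,-3.2,3,0,0,0,1,30,-4,17,0,0,0,1,34,-4.5,24,0,0,0,1,38.7,-5,30,0,0,0,1,44,-6,36,0,0,0,1,50,-6.5,41,0,0,0,1,50,-6.5,41,0,0,0,1])

```text
t: 3.65
ee_pos: [0.4665, -0.208, 0.1549]
eef_rot: [0.103, 0.061, 0.993, -0.006]
force: [-0.4, -0.3, 0.5]
gripper_width: 0.0
grip_force: 0.1
```

```bash
python3 - <<'E'
from h import *; from cell import status,camera
import cv2
s=status.observe(); print(s["t"],s["qpos"].round(2),s["ee_pos"],s["force"])
for th in range(36,100,12):
    a=np.radians(16.8+th); print(th,rel(s,[.01-.076*np.cos(a),-.035,.078+.076*np.sin(a)],12))
T=camera("top");S=camera("scene")
a=T["color"][180:280,340:440,::-1]; b=S["color"][130:230,190:290,::-1]
cv2.imwrite("pics/d3.png",np.hstack([cv2.resize(i,(400,400),interpolation=cv2.INTER_CUBIC) for i in(a,b)]))
E
```

```text
3.65 [-0.02  0.07 -0.64  0.03 -0.65 -1.7 ] [ 0.46652595 -0.20796476  0.1548993 ] [-0.4198559  -0.29930555  0.45521976]
36 (array([-1. ,  0.1, -0.1]), array([-0. , -0.1, -0. ]))
48 (array([12.5, -1.5,  8.2]), array([-0. , -0.1, -0. ]))
60 (array([27.4, -3.4, 13.4]), array([-0. , -0.1, -0. ]))
72 (array([43. , -5.3, 15.4]), array([-0. , -0.1, -0. ]))
84 (array([58.8, -7.2, 14.1]), array([-0. , -0.1, -0. ]))
96 (array([73.9, -9.1,  9.5]), array([-0. , -0.1, -0. ]))
```

View pics/d3.png

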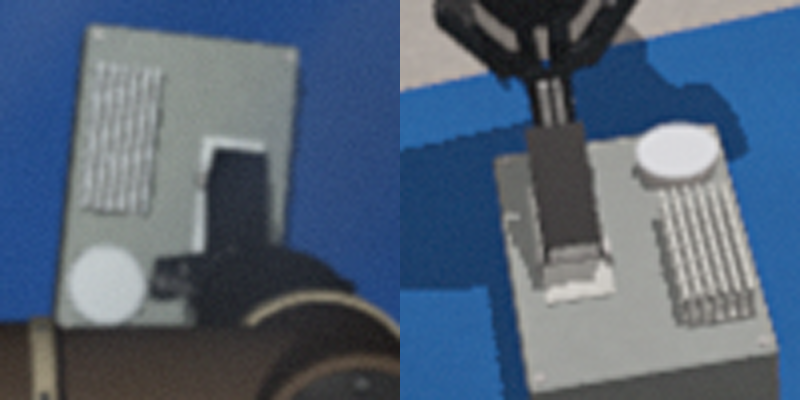

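The guard is rising with the finger: in the scene view its roof has turned toward the camera, with the lip at (555,125). I'll continue along the arc, then back away upward.

Emit:
send_rows(steps=[6,-0.8,5,0,0,0,1,12.5,-1.5,8.2,0,0,0,1,20,-2.5,11,0,0,0,1,27.4,-3.4,13.4,0,0,0,1,35,-4.3,14.8,0,0,0,1,43,-5.3,15.4,0,0,0,1,51,-6.3,15,0,0,0,1,58.8,-7.2,14,0,0,0,1])

```text
t: 4.75
ee_pos: [0.5251, -0.2152, 0.1684]
eef_rot: [0.103, 0.061, 0.993, -0.006]
force: [-0.9, -0.2, 0.3]
gripper_width: -0.0002
grip_force: 0.0
```

Emit:
send_rows(steps=[4,0,0,0,0,0,1,4,0,0,0,0,0,1,-20,2.5,15,0,0,0,1,-60,7,15,0,0,0,1,-80,9,0,0,0,0,1,-80,9,0,0,0,0,1])

```text
t: 5.5
ee_pos: [0.4426, -0.206, 0.1681]
eef_rot: [0.102, 0.061, 0.993, -0.006]
force: [0.3, 0.6, 0.8]
gripper_width: -0.0002
grip_force: 0.0
```

```bash
python3 - <<'E'
from h import *; from cell import status,camera
import cv2
s=status.observe(); print(s["t"],s["qpos"].round(2),s["ee_pos"],s["force"])
for C in([-.06,-.035,.12],[-.055,-.035,.095],[-.037,-.035,.095],[-.0157,-.035,.095],[-.0157,-.035,.098],[-.012,-.035,.095]): print(C,rel(s,C,12))
T=camera("top");S=camera("scene")
a=T["color"][180:280,340:440,::-1]; b=S["color"][130:230,190:290,::-1]
cv2.imwrite("pics/d4.png",np.hstack([cv2.resize(i,(400,400),interpolation=cv2.INTER_CUBIC) for i in(a,b)]))
E
```

```text
5.5 [-0.01  0.01 -0.66  0.03 -0.69 -1.7 ] [ 0.4426282  -0.20596398  0.16805502] [0.3295752  0.5882406  0.80592051]
[-0.06, -0.035, 0.12] (array([ -1. ,   1.1, -31.8]), array([-0. , -0.2,  0. ]))
[-0.055, -0.035, 0.095] (array([  4. ,   0.4, -56.8]), array([-0. , -0.2,  0. ]))
[-0.037, -0.035, 0.095] (array([ 21.9,  -1.8, -56.8]), array([-0. , -0.2,  0. ]))
[-0.0157, -0.035, 0.095] (array([ 43. ,  -4.4, -56.8]), array([-0. , -0.2,  0. ]))
[-0.0157, -0.035, 0.098] (array([ 43. ,  -4.4, -53.8]), array([-0. , -0.2,  0. ]))
[-0.012, -0.035, 0.095] (array([ 46.7,  -4.8, -56.8]), array([-0. , -0.2,  0. ]))
```

View pics/d4.png

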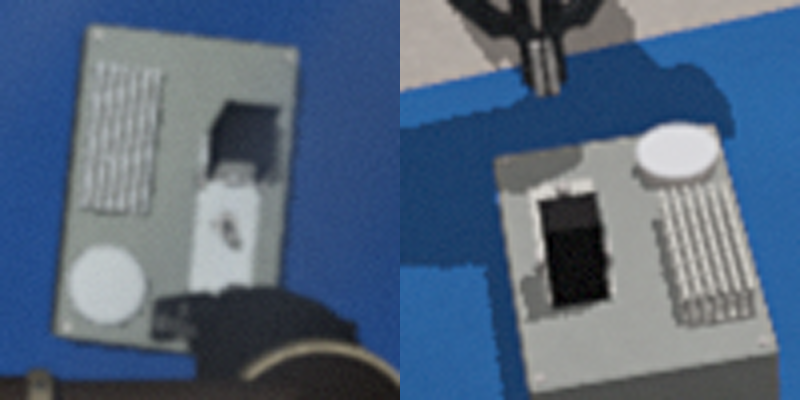

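The guard stands fully back, and the toggle is in the open at top-crop (228,230). I'll lower the finger and push the toggle.

Emit:
send_rows(steps=[4,0.4,-28,0,0,0,1,4,0.4,-56.8,0,0,0,1,4,0.4,-56.8,0,0,0,1,14,-1,-56.8,0,0,0,1,23,-2,-56.8,0,0,0,1,33,-3.2,-56.8,0,0,0,1,40,-4,-56.8,0,0,0,1,40,-4,-56.8,0,0,0,1])

```text
t: 6.6
ee_pos: [0.4853, -0.2102, 0.1118]
eef_rot: [0.103, 0.061, 0.993, -0.006]
force: [-0.3, 0.3, -0.4]
gripper_width: -0.0
grip_force: 0.0
```

Emit:
send_rows(steps=[2,-0.3,0,0,0,0,1,4,-0.5,0,0,0,0,1,5,-0.6,0,0,0,0,1,5,-0.6,0,0,0,0,1])

```text
t: 7.1
ee_pos: [0.4883, -0.2107, 0.1113]
eef_rot: [0.102, 0.061, 0.993, -0.006]
force: [-5.5, 1.1, 2.5]
gripper_width: -0.0005
grip_force: 3.0
```

Emit:
send_rows(steps=[2,-0.2,0,0,0,0,1,2,-0.2,0,0,0,0,1,2,-0.2,0,0,0,0,1])

```text
t: 7.48
ee_pos: [0.4887, -0.2108, 0.111]
eef_rot: [0.1, 0.061, 0.993, -0.006]
force: [-10.8, 3.0, 7.9]
gripper_width: 0.0001
grip_force: 6.9
```

Emit:
send_rows(steps=[-15,2,5,0,0,0,1,-35,4,40,0,0,0,1,-40,5,90,0,0,0,1,-40,5,100,0,0,0,1,-40,5,100,0,0,0,1])

```text
t: 8.1
ee_pos: [0.4521, -0.2058, 0.2128]
eef_rot: [0.105, 0.061, 0.993, -0.006]
force: [-0.4, -0.1, -0.6]
gripper_width: 0.0003
grip_force: 0.0
```

```bash
cat >> h.py <<'E'
def relb(s,C): return rel(s,[C[0]+.022,C[1],C[2]],0)  # back corner, tool vertical
E
python3 - <<'E'
from h import *; from cell import status,camera
import cv2
s=status.observe(); print(s["t"],s["qpos"].round(2),s["ee_pos"],s["force"])
for C in([.08,-.035,.2],[.08,-.035,.132]): print(C,relb(s,C))
T=camera("top");S=camera("scene")
a=T["color"][180:280,340:440,::-1]; b=S["color"][130:230,190:290,::-1]
cv2.imwrite("pics/d5.png",np.hstack([cv2.resize(i,(400,400),interpolation=cv2.INTER_CUBIC) for i in(a,b)]))
E
```

```text
8.1 [-0.01 -0.02 -0.58  0.03 -0.8  -1.7 ] [ 0.45205263 -0.20582365  0.21281005] [-0.4264232  -0.05000573 -0.6475271 ]
[0.08, -0.035, 0.2] (array([154.1, -19.3,   6.2]), array([ 1.4, 11.9, -0. ]))
[0.08, -0.035, 0.132] (array([154.1, -19.3, -61.8]), array([ 1.4, 11.9, -0. ]))
```

View pics/d5.png

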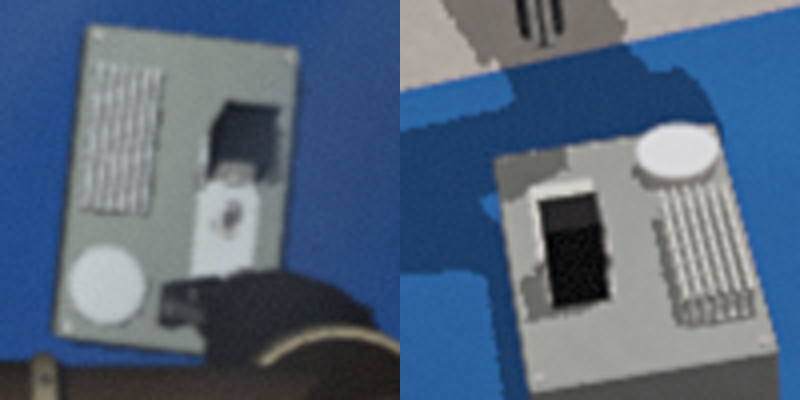

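The toggle blob moved toward the hinge, from about (228,235) to (230,207). The predicted "on" position is (230,206), and the stop was felt at about 11 N. Next the finger goes behind the guard.

Emit:
send_rows(steps=[30,-4,15,0.3,3,0,1,75,-9,15,0.7,6,0,1,120,-15,15,1,9,0,1,154,-19.3,12,1.4,11.9,0,1,154,-19.3,0,1.4,11.9,0,1,154,-19.3,-30,1.4,11.9,0,1,154,-19.3,-62,1.4,11.9,0,1,154,-19.3,-62,1.4,11.9,0,1])

```text
t: 9.2
ee_pos: [0.6028, -0.2248, 0.1457]
eef_rot: [-0.005, 0.061, 0.998, -0.0]
force: [0.4, 0.6, 0.8]
gripper_width: -0.0004
grip_force: 0.0
```

```bash
python3 - <<'E'
from h import *; from cell import status
s=status.observe(); print(s["t"],s["ee_pos"],s["force"])
for th in (100,90,80,70,60,50,40,30,20,10,0):
    a=np.radians(28.6+th); print(th,relb(s,[.01-.0752*np.cos(a),-.035,.078+.0752*np.sin(a)]))
E
```

```text
9.2 [ 0.60275098 -0.22481002  0.14569285] [0.43911656 0.62312888 0.81171032]
100 (array([-19.5,   2.5,  10.1]), array([-0. , -0.6,  0. ]))
90 (array([-30.4,   3.8,  17.3]), array([-0. , -0.6,  0. ]))
80 (array([-42.3,   5.3,  22.6]), array([-0. , -0.6,  0. ]))
70 (array([-54.9,   6.8,  25.7]), array([-0. , -0.6,  0. ]))
60 (array([-67.9,   8.4,  26.5]), array([-0. , -0.6,  0. ]))
50 (array([-80.8,  10. ,  25. ]), array([-0. , -0.6,  0. ]))
40 (array([-93.3,  11.6,  21.3]), array([-0. , -0.6,  0. ]))
30 (array([-105. ,   13. ,   15.5]), array([-0. , -0.6,  0. ]))
20 (array([-115.4,   14.3,    7.7]), array([-0. , -0.6,  0. ]))
10 (array([-124.4,   15.4,   -1.8]), array([-0. , -0.6,  0. ]))
0 (array([-131.6,   16.3,  -12.7]), array([-0. , -0.6,  0. ]))
```

Emit:
send_rows(steps=[-10,1,4,0,0,0,1,-19.5,2.5,8,0,0,0,1,-30,4,15,0,0,0,1,-42,5.3,20,0,0,0,1,-55,7,24,0,0,0,1,-68,8.4,25,0,0,0,1,-81,10,24,0,0,0,1,-93,11.6,21,0,0,0,1])

```text
t: 10.2
ee_pos: [0.5116, -0.2135, 0.1705]
eef_rot: [-0.001, 0.061, 0.998, -0.0]
force: [-0.3, -0.2, -0.1]
gripper_width: 0.0002
grip_force: 0.0
```

Emit:
send_rows(steps=[-12,1.4,-6,0,0,0,1,-22,2.7,-14,0,0,0,1,-31,3.8,-23,0,0,0,1,-38,4.7,-31,0,0,0,1,-38,4.7,-31,0,0,0,1])

```text
t: 10.82
ee_pos: [0.4738, -0.2088, 0.1389]
eef_rot: [-0.002, 0.061, 0.998, -0.0]
force: [0.3, -0.5, 0.4]
gripper_width: -0.0001
grip_force: 0.0
```

Emit:
send_rows(steps=[0,0,40,0,0,0,1,0,0,90,0,0,0,1,0,-30,120,0,0,0,1,-10,-80,120,0,0,0,1,-20,-130,120,0,0,0,1,-30,-180,120,0,0,0,1,-30,-220,120,0,0,0,1,-30,-220,120,0,0,0,1])

```text
t: 11.82
ee_pos: [0.4443, -0.4315, 0.259]
eef_rot: [-0.002, 0.063, 0.998, -0.0]
force: [-0.9, 0.3, -1.1]
gripper_width: 0.0002
grip_force: 0.0
```

```bash
python3 - <<'E'
from h import *; from cell import status,camera
import cv2
s=status.observe(); print(s["t"],s["ee_pos"],s["force"])
T=camera("top");S=camera("scene")
a=T["color"][180:280,340:440,::-1]; b=S["color"][150:250,200:300,::-1]
full=S["color"][100:300,100:500,::-1]
up=lambda i,sz:cv2.resize(i,sz,interpolation=cv2.INTER_CUBIC)
cv2.imwrite("pics/d6.png",np.vstack([np.hstack([up(a,(350,350)),up(b,(350,350))]),up(full,(700,240)) if 0 else up(full[20:157],(700,240))]))
# guard difference against start in both views
for n,c,sl in(("top0",T,np.s_[205:262,380:412]),("scene0",S,np.s_[160:210,215:250])):
    d=cv2.absdiff(cv2.imread(f"pics/{n}.png"),c["color"][...,::-1].copy())[sl].max(2); print(n,d.mean().round(1),(d>40).sum())
E
```

```text
11.825 [ 0.44431036 -0.4315023   0.25895796] [-0.93849983  0.26248985 -1.0814078 ]
top0 8.5 0
scene0 3.2 0
```

View pics/d6.png

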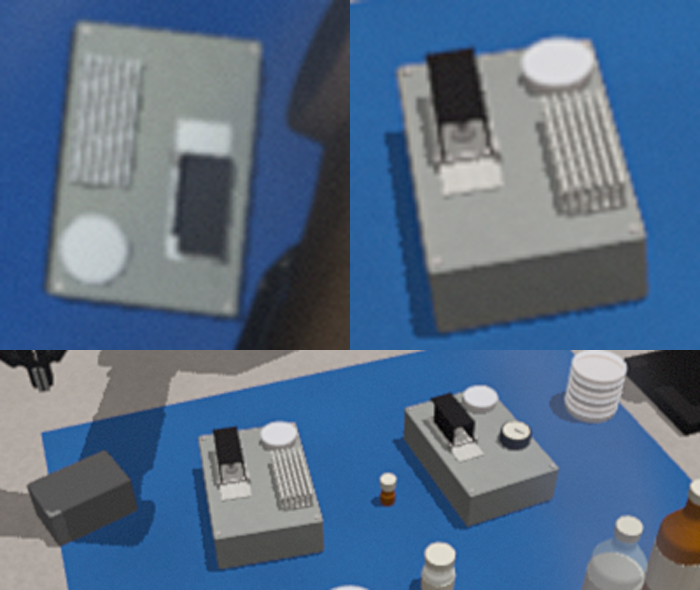

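The guard is shut, with both views matching the start pictures. Everything else stands in place and the arm is clear, so I'm handing in.

```bash
python3 -c "
from cell import ticket; print(ticket.close_job())"
```

```text
the job is handed in; nothing more can be done
None
```

I tipped the lamp box's guard up, pushed its toggle over until I felt its stop at about 11 N, and dropped the guard shut. The final pictures show the guard shut and nothing else moved. The job is handed in, but no verdict came back.

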